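# Find the worn spindle by its end float

## Robot

A 6-joint arm with a two-finger parallel gripper is mounted at the origin on a cart in front of the work surface, level with it; the furniture and walls round the work are solid. World frame = base frame: x ahead of the robot, y to its left, z up, the work surface at z = 0. Lengths are in m, angles in degrees, forces in N, time in s.
With the tool pointing down it reaches from about 0.4 to 0.825 m from the base axis. Payload 7 kg.
Tool frame: the origin (TCP) lies midway between the tips of the shut fingers; the grasp point (between the pads) lies 19 mm behind it (ctrl.hold_point_z is the distance from the TCP to the grasp point, in m); z points along the fingers, y is the line along which they close (so a half turn about z gives the same grasp; the last joint's range is limited). The gripper opens to 88 mm and grips with 3 to 60 N. Pads are 19 mm wide; open, the fingers measure 130 mm over their backs; the gripper's body (78 mm by 193 mm) begins 47 mm behind the grasp point.
Start: joints at [89.158, 20.546, 0.682, 0, -70.136, -16.507], TCP at [0.201, 0.644, 0.227] pointing down, gripper open.
Joint ranges: [-176.03, 176.03], [-82.01, 121.73], [-58.28, 71.71], [-173.87, 95.51], [-174.79, -0.11], [-173.66, 173.66]. Speed limits (degrees/s): [136.94, 136.94, 172.46, 180, 180, 180].

## Interface

Orientations are given as [roll, pitch, yaw] about the fixed x, y, z axes, in that order (R = Rz(yaw) Ry(pitch) Rx(roll)).
In Python, from plant import ctrl gives the robot as it stands.
- The arm moves only by the tool apply_moves, never from a script. Its argument "deltas" is a list of rows, each an object with "fingers": the finger opening in mm, from 0 to 87.6; "delta_pos": the shift along the tool's x, y, z in mm, a list of three; "angular": the turn, a rotation vector about the tool's x, y, z in degrees, a list of three. A call has 1 to 10 rows; each row is the pose to reach, as a shift and turn from the pose commanded when the call began, along the tool's axes at that moment; what a row does not reach only later rows make up. A row lasts 1/10 s, in which the tool goes at most 50 mm and 8.59 degrees, less where a joint would pass 70% of its speed; a pose out of reach is approached as far as the arm can. A call with a gripper value outside its range is refused whole. The fingers move at their own pace and stop on an object; the grip force is fixed at half the most. Time passes only in rows, so rows that repeat a pose let the fingers close. It gives the time, the measured TCP pose, the force, the opening and the grip force at its end, in the units of the state.
- ctrl.get_obs(): the state, without advancing time (a new reading comes with each control period).
- ctrl.snapshot(name): name is "side" or "top" or "wrist"; returns the picture (384x512x3 uint8, red, green, blue); there is no depth.
- ctrl.camera_params(name): a dict with "fx", "fy", "cx", "cy" (pixels), "cam_to_world" (4x4, takes a point from camera to world coordinates); the wrist camera has in their place "mount" (4x4, takes a point from camera to tool coordinates, whose origin is the TCP and whose axes are the flange's). Camera axes: x right, y up, looking along -z (the intrinsics and any distortion apply to the point x, -y, -z); pixel columns grow to the right and rows downward; lengths in m; the calibration is good to about 2 mm. A picture is of the moment at which its call begins: read the wrist's pose just before it. camera_params takes no time and is no camera call.
- ctrl.close_job(): hands the job in; it is judged then, once.
The state is a dict: "clock": time; "joint_pos": joint angles; "qvel": joint speeds; "tau": joint torques, N m; "tool_pos": TCP position; "orientation": TCP orientation; "force": force on the tool from outside, world axes, zero at the start; "moment": the same for the moment, N m; "opening": finger opening in m; "gripper_force": force on a finger pad.
Only numpy, scipy, OpenCV 4.12 (cv2) and the standard library are available. Lean on these libraries where they do the work, as an engineer would, in place of code of your own. Each camera call takes 0.05 s, during which the arm holds its last target. There are 200 camera calls.

## Task

One of the two look-alike spindles on the test stands is worn and has much more end float (about 10 mm) than the sound one (about 4 mm). Check the left one first and then the right one: take hold of its black knob, push it straight in until it bears on its inner stop with about 10 N, then pull it straight out until it bears on its outer stop with about 10 N, never loading a stop with more than 20 N. Finally leave the worn spindle pushed fully in and the sound one pulled fully out, let go of both, and leave the other things on the bench where they are.

Things in the scene. Friction and masses are not known exactly. Their poses are not given: they have to be found in the camera images.
- knob_a (a point): centre of the black knob (ribbed cylinder, 26 mm across, 30 mm long) on the end of spindle A, 70 mm above the bench; it slides but does not turn. Site x runs level along the spindle from the knob INTO the head (push = +x, pull = -x), z up. Behind the knob about 44 mm of 12 mm shaft lie bare at the start. Nothing stands within 60 mm beside or before it.
- stand_a: test stand of spindle A, fixed: plate 130 x 90 x 10 mm, origin under its centre, the knob's centre 86 mm plus the joint's value along -x of it. End blocks 30 mm high; grey head 62 mm wide, top 101 mm high. Both knobs point to the left (yaw -1.57, give or take 0.35). Which is the left stand (knob at y > 0.08) or the right one (y < 0.08) changes.
- spindle_a (a joint): sliding of spindle A in its head, m: grows as it is pulled out; 0.010 = outer stop. A steel thrust ball hidden in the head makes the inner stop: near 0 in the worn spindle (10 mm float), near 0.006 in the sound one (4 mm). Which is worn changes and cannot be seen. Starts at 0.007 to 0.009. Friction about 1.5 N; stays where left. Stops are hard.
- head_a (a joint): give of head A, with its spindle, on the stand's rubber buffers, m: 0 at rest, + when thrust inward (away from the knob), - when pulled outward. Spring of 8 N per mm, so thrust on a stop in N = 8000 x this; springs back when let go. The reading is too noisy to judge force by.
- knob_b (a point): centre of the black knob (ribbed cylinder, 26 mm across, 30 mm long) on the end of spindle B, 70 mm above the bench; it slides but does not turn. Site x runs level along the spindle from the knob INTO the head (push = +x, pull = -x), z up. Behind the knob about 44 mm of 12 mm shaft lie bare at the start. Nothing stands within 60 mm beside or before it.
- stand_b: test stand of spindle B, fixed: plate 130 x 90 x 10 mm, origin under its centre, the knob's centre 86 mm plus the joint's value along -x of it. End blocks 30 mm high; grey head 62 mm wide, top 101 mm high. Both knobs point to the left (yaw -1.57, give or take 0.35). Which is the left stand (knob at y > 0.08) or the right one (y < 0.08) changes.
- spindle_b (a joint): sliding of spindle B in its head, m: grows as it is pulled out; 0.010 = outer stop. A steel thrust ball hidden in the head makes the inner stop: near 0 in the worn spindle (10 mm float), near 0.006 in the sound one (4 mm). Which is worn changes and cannot be seen. Starts at 0.007 to 0.009. Friction about 1.5 N; stays where left. Stops are hard.
- head_b (a joint): give of head B, with its spindle, on the stand's rubber buffers, m: 0 at rest, + when thrust inward (away from the knob), - when pulled outward. Spring of 8 N per mm, so thrust on a stop in N = 8000 x this; springs back when let go. The reading is too noisy to judge force by.
- tape_roll: roll of yellow tape lying flat, 64 mm across, 19 mm high; loose bystander, origin at the centre of its underside
- flux: small orange bottle with black cap, 30 mm across, 58 mm high; loose bystander, origin at the centre of its underside
- loose_knob: spare black knob with grey top, 24 mm across, 16 mm high, not part of the stands; loose bystander, origin at the centre of its underside

How it is judged:
By the outcome, as a careful person would: the job done as asked, in the order asked, and still so for the second after the job is handed in, with the robot touching nothing.
It also fails if it takes over 64 s, if anything falls off the work surface, if the arm or the gripper's body presses on something with over 40 N, if the wrist force passes 120 N, or if a joint passes its speed limit or range.

## Working session

There is one attempt and no reset: what is moved stays moved. The work goes in short steps, Python scripts to look and compute and a tool call to move; the robot and the scene stay as the last step left them, time stands still between calls to the robot, and variables do not carry over. Pictures are saved under pics/ and viewed, at most 10 in all, crops included, and the job is handed in when it is done.

Besides the shell and the picture viewer there is one more tool, called after "Request:" by a JSON object that holds its "api" and its "payload", one argument or row to a line. apply_moves: Moves the arm, as the interface text tells. Its arguments: {"type":"object","properties":{"deltas":{"type":"array"}},"required":["deltas"]}

```bash
mkdir -p pics; cat > h.py <<'E'
from plant import ctrl
import numpy as np, cv2
from scipy.spatial.transform import Rotation as R
def tool():
    o=ctrl.get_obs(); T=np.eye(4); T[:3,:3]=R.from_euler('xyz',o['orientation'],degrees=True).as_matrix(); T[:3,3]=o['tool_pos']; return T
def pose(name,T=None):
    p=ctrl.camera_params(name); return p,(p['cam_to_world'] if name!='wrist' else T@np.array(p['mount']))
def ray(name,u,v,z,T=None):
    p,M=pose(name,T); M=np.array(M)
    d=M[:3,:3]@np.array([(u-p['cx'])/p['fx'],-(v-p['cy'])/p['fy'],-1]); c=M[:3,3]
    return c+d*(z-c[2])/d[2]
E
python3 - <<'E'
from h import *
print(ctrl.get_obs()); T=tool()
for n in ['top','side','wrist']:
    p=ctrl.camera_params(n); print(n,p)
    cv2.imwrite(f'pics/{n}0.png',ctrl.snapshot(n)[:,:,::-1])
a=[cv2.imread(f'pics/{n}0.png') for n in ['top','side']]
E
```

```text
{'clock': 0.0, 'joint_pos': array([ 8.91563182e+01,  2.05919070e+01,  6.35246233e-01, -2.04687908e-02,
       -7.01372524e+01, -1.65075081e+01]), 'qvel': array([ 0.0464545 ,  0.0202283 ,  0.14646273,  0.00512307,  0.04583319,
       -0.02962093]), 'tau': array([ 5.02512721e-04, -5.82715523e+01,  2.93049198e+01,  6.99704692e+00,
        6.81616933e-03, -1.63081031e-04]), 'tool_pos': array([0.20117462, 0.64381428, 0.22562746]), 'orientation': array([ 1.79904490e+02, -8.23824771e-03, -1.73581535e+01]), 'force': array([ 0.11428376, -0.40132862, -0.45938289]), 'moment': array([ 0.04449588, -0.07400617, -0.02757432]), 'gripper_force': 0.0, 'opening': 0.08749678457466865}
top {'fx': 461.7729370662439, 'fy': 461.7729370662439, 'cx': 258.8093919976347, 'cy': 194.85111886473797, 'cam_to_world': array([[-0.00283568,  0.99397012, -0.10961458,  0.44887211],
       [-0.99989294, -0.00124478,  0.01457931,  0.04182143],
       [ 0.01435495,  0.10964418,  0.99386724,  1.17175587],
       [ 0.        ,  0.        ,  0.        ,  1.        ]])}
side {'fx': 387.6905325211746, 'fy': 387.6905325211746, 'cx': 257.0542686382145, 'cy': 186.8857800638883, 'cam_to_world': array([[ 0.92034571,  0.18425943, -0.34498149,  0.28159133],
       [-0.39107366,  0.44487442, -0.8056973 , -0.6584407 ],
       [ 0.00501612,  0.87643323,  0.48149728,  0.48033311],
       [ 0.        ,  0.        ,  0.        ,  1.        ]])}
wrist {'fx': 265.09217331219384, 'fy': 265.09217331219384, 'cx': 257.26519537804495, 'cy': 193.15448780262682, 'mount': array([[ 1.11147832e-04,  9.55279817e-01,  2.95703328e-01,
         7.98901166e-02],
       [ 9.99999777e-01, -3.00959115e-04,  5.96382741e-04,
        -1.81633867e-04],
       [ 6.58707007e-04,  2.95703196e-01, -9.55279638e-01,
        -1.59966812e-01],
       [ 0.00000000e+00,  0.00000000e+00,  0.00000000e+00,
         1.00000000e+00]])}
```

View pics/top0.png

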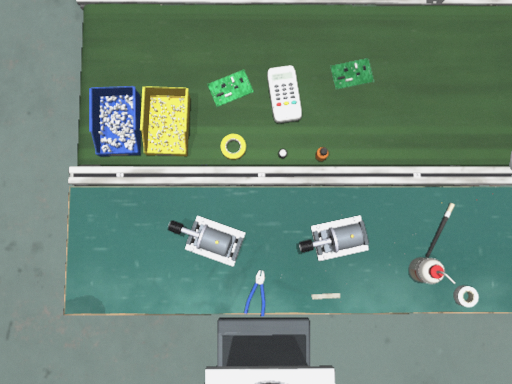

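View pics/side0.png

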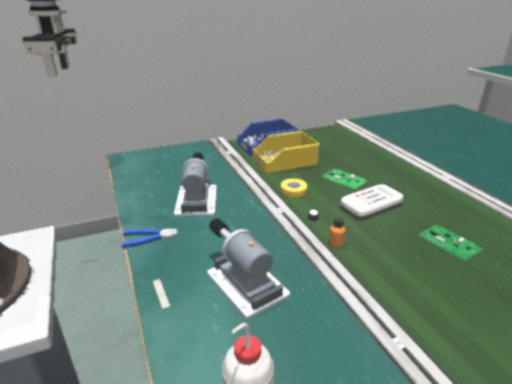

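The top view shows the left stand with its knob at about (175,227) and the right stand with its knob at about (305,246). The tape, loose knob and flux lie beyond the rail, well clear.

```bash
python3 - <<'E'
from h import *
im=cv2.imread('pics/top0.png'); 
hsv=cv2.cvtColor(im,cv2.COLOR_BGR2HSV)
for nm,(u0,v0,u1,v1) in dict(L=(155,205,255,275),Rr=(285,205,380,270)).items():
    b=im[v0:v1,u0:u1]; h=hsv[v0:v1,u0:u1]
    blk=(b.max(2)<45).astype(np.uint8)
    n,l,s,c=cv2.connectedComponentsWithStats(blk)
    for i in range(1,n):
        if s[i,4]>25:
            u,v=c[i]+[u0,v0]; print(nm,'blk',s[i],(u,v),ray('top',u,v,.07).round(4))
    wh=((h[...,2]>60)&(h[...,1]<60)).astype(np.uint8)
    n,l,s,c=cv2.connectedComponentsWithStats(wh); 
    i=1+np.argmax(s[1:,4]); k=cv2.morphologyEx((l==i).astype(np.uint8),cv2.MORPH_OPEN,np.ones((9,9)))
    pts=np.argwhere(k)[:,::-1].astype(np.float32)+[u0,v0]; r=cv2.minAreaRect(pts.astype(np.float32)); print(r)
    bx=cv2.boxPoints(r); P=[ray('top',*q,.01)[:2].round(4) for q in bx]; print(P,np.mean(P,0))
    for q in (P[1]-P[0],P[2]-P[1]): print(np.linalg.norm(q),np.degrees(np.arctan2(q[1],q[0])))
cv2.imwrite('pics/crop.png',cv2.resize(im[200:275,150:385],None,fx=3.4,fy=3.4,interpolation=cv2.INTER_CUBIC))
E
```

```text
L blk [16 16 12  6 33] (np.float64(176.4848484848485), np.float64(223.66666666666666)) [0.5017 0.2217 0.07  ]
L blk [14 23 12  6 32] (np.float64(174.1875), np.float64(230.3125)) [0.4859 0.2268 0.07  ]
((213.77151489257812, 240.23985290527344), (53.54475021362305, 37.06427001953125), 19.653823852539062)
[array([0.4422, 0.2159]), array([0.5293, 0.1859]), array([0.4838, 0.0591]), array([0.3973, 0.0901])] [0.46315 0.13775]
0.09212171296713931 -19.00533080591806
0.13471633160088647 -109.73965179559328
Rr blk [15 35 11  5 29] (np.float64(305.55172413793105), np.float64(242.13793103448276)) [ 0.4572 -0.0852  0.07  ]
Rr blk [17 42 11  5 30] (np.float64(307.0), np.float64(249.03333333333333)) [ 0.4409 -0.0884  0.07  ]
((339.7219543457031, 237.70242309570312), (36.87712478637695, 53.779136657714844), 77.90524291992188)
[array([ 0.4997, -0.1028]), array([ 0.5279, -0.2364]), array([ 0.4373, -0.2533]), array([ 0.4098, -0.1208])] [ 0.468675 -0.178325]
0.1365437658774651 -78.08108619548727
0.09216273650451143 -169.43381007613164
```

View pics/crop.png

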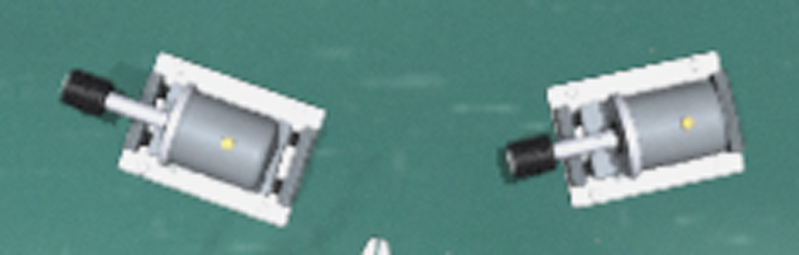

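The crop shows the left knob at about (175.3,227) and the right knob at about (305.9,246.2) in full-image pixels. Both agree with the positions worked out from the plates: left (0.494, 0.226) with yaw -109.4, right (0.450, -0.087) with yaw -79. Next I work out the move to above the left knob.

```bash
cat >> h.py <<'E'
def go(p,yaw):
    T=tool(); d=T[:3,:3].T@(np.array(p)-T[:3,3])*1000
    G=R.from_euler('xyz',[180,0,yaw],degrees=True).as_matrix()
    print('delta_pos',d.round(1),'rotvec',R.from_matrix(T[:3,:3].T@G).as_rotvec(degrees=True).round(2))
E
python3 -c "
from h import *
go([.494,.226,.15],-109.4)"
```

```text
delta_pos [404.1 311.4  76.3] rotvec [ 5.000e-02 -7.000e-02  9.204e+01]
```

Request:
{"api": "apply_moves", "payload": {
  "deltas": [
    {"fingers": 60, "delta_pos": [38, 29, 0], "angular": [0, 0, 8]},
    {"fingers": 60, "delta_pos": [76, 58, 0], "angular": [0, 0, 16]},
    {"fingers": 60, "delta_pos": [114, 88, 0], "angular": [0, 0, 24]},
    {"fingers": 60, "delta_pos": [152, 117, 5], "angular": [0, 0, 32]},
    {"fingers": 60, "delta_pos": [190, 146, 10], "angular": [0, 0, 40]},
    {"fingers": 60, "delta_pos": [228, 176, 20], "angular": [0, 0, 48]},
    {"fingers": 60, "delta_pos": [266, 205, 30], "angular": [0, 0, 56]},
    {"fingers": 60, "delta_pos": [304, 234, 40], "angular": [0, 0, 64]},
    {"fingers": 60, "delta_pos": [342, 264, 50], "angular": [0, 0, 72]},
    {"fingers": 60, "delta_pos": [380, 293, 60], "angular": [0, 0, 80]}
  ]
}}

```text
clock: 1.15
tool_pos: [0.4773, 0.2495, 0.1663]
orientation: [-180.0, 0.0, -97.7]
force: [0.8, 1.0, 0.1]
opening: 0.0599
gripper_force: 0.0
```

```bash
python3 -c "
from h import *
go([.494,.226,.15],-109.4)"
```

```text
delta_pos [ 21.1 -19.7  16.3] rotvec [-1.000e-02  2.000e-02  1.174e+01]
```

Request:
{"api": "apply_moves", "payload": {
  "deltas": [
    {"fingers": 60, "delta_pos": [10, -10, 8], "angular": [0, 0, 6]},
    {"fingers": 60, "delta_pos": [21, -20, 16], "angular": [0, 0, 11.7]},
    {"fingers": 60, "delta_pos": [21, -20, 16], "angular": [0, 0, 11.7]},
    {"fingers": 60, "delta_pos": [21, -20, 16], "angular": [0, 0, 11.7]}
  ]
}}

```text
clock: 1.55
tool_pos: [0.4937, 0.2277, 0.1504]
orientation: [180.0, -0.0, -109.0]
force: [-0.0, 0.3, -0.0]
opening: 0.06
gripper_force: 0.0
```

```bash
python3 - <<'E'
from h import *
T=tool(); im=ctrl.snapshot('wrist')[:,:,::-1]; cv2.imwrite('pics/w1.png',im); np.save('T1.npy',T)
o=ctrl.get_obs(); print(o['tool_pos'],o['orientation'],o['joint_pos'])
E
```

```text
[0.49374462 0.22826012 0.15078247] [-1.79992489e+02  7.67418144e-03 -1.08922394e+02] [ 4.54604685e+01  1.19125961e+01 -2.19965159e+01  4.16308699e-03
 -5.60807209e+01 -6.43851856e+01]
```

View pics/w1.png

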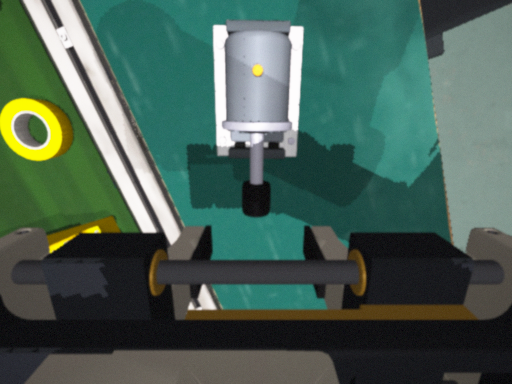

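The wrist view shows the knob at about (256,198), with the spindle running almost straight up the image to the head's yellow dot at (257,71).

```bash
cat >> h.py <<'E'
def knob(im,T,box):
    u0,v0,u1,v1=box; b=im[v0:v1,u0:u1].max(2)
    m=(b<40).astype(np.uint8); m=cv2.morphologyEx(m,cv2.MORPH_CLOSE,np.ones((5,5)))
    n,l,s,c=cv2.connectedComponentsWithStats(m); i=1+np.argmax(s[1:,4])
    print(s[i],c[i]+[u0,v0])
    x,y,w,h,_=s[i]
    # axis points at knob: mean column per row
    rows=range(y+3,y+h-3)
    A=np.array([ray('wrist',u0+np.flatnonzero(l[r]==i)[[0,-1]].mean(),v0+r,.07,T)[:2] for r in rows])
    K=A.mean(0); print('knob axis pts mean',K.round(4),'ends',A[0].round(4),A[-1].round(4),
     'front/back edge', ray('wrist',u0+x+w/2,v0+y,.07,T).round(4),ray('wrist',u0+x+w/2,v0+y+h,.07,T).round(4))
    return K
def dot(im,T,z=.101):
    h=cv2.cvtColor(im,cv2.COLOR_BGR2HSV); m=((h[...,0]>20)&(h[...,0]<35)&(h[...,1]>120)&(h[...,2]>120)).astype(np.uint8)
    n,l,s,c=cv2.connectedComponentsWithStats(m)
    return [(c[i],s[i,4],ray('wrist',*c[i],z,T)[:2]) for i in range(1,n) if 15<s[i,4]<300]
E
python3 - <<'E'
from h import *
T=np.load('T1.npy'); im=cv2.imread('pics/w1.png')
K=knob(im,T,(235,165,280,222))
for c,a,P in dot(im,T): d=P-K; print(c,a,P,np.degrees(np.arctan2(d[1],d[0])),np.hypot(*d))
# shaft and head-cyl columns
b=im.astype(int)
for v in (145,160,170):
    r=im[v,235:285]; print(v,[int(x) for x in r.max(1)])
for v in (40,60,90,110):
    r=im[v,205:315]; print(v,[int(x) for x in r.min(1)])
E
```

```text
[  7  15  29  36 879] [255.64391354 198.49829352]
knob axis pts mean [0.4944 0.2263] ends [0.4899 0.2126] [0.4994 0.2401] front/back edge [0.488  0.2102 0.07  ] [0.4998 0.2444 0.07  ]
[257.16666667  70.        ] 90 [0.45820392 0.12531029] -109.72652662949477 0.10725884024642898
[ 91.18032787 228.86065574] 122 [0.63444229 0.19741434] -11.64519932314487 0.1429781969076496
[ 60.62303665 242.21465969] 191 [0.66618318 0.20003296] -8.685720584866356 0.17376892686166265
145 [52, 31, 34, 31, 32, 33, 31, 32, 28, 47, 108, 166, 182, 187, 185, 178, 193, 194, 159, 148, 153, 153, 154, 152, 142, 136, 130, 126, 143, 169, 177, 178, 151, 81, 32, 22, 22, 20, 18, 20, 23, 19, 25, 66, 122, 167, 180, 183, 182, 177]
160 [55, 53, 58, 58, 59, 54, 55, 54, 54, 53, 57, 56, 53, 58, 70, 94, 121, 131, 135, 143, 149, 150, 152, 147, 144, 135, 123, 103, 74, 57, 54, 57, 55, 57, 56, 56, 54, 55, 57, 55, 59, 51, 54, 57, 53, 51, 52, 56, 54, 58]
170 [55, 56, 56, 57, 58, 57, 53, 54, 55, 56, 56, 57, 54, 59, 68, 98, 117, 135, 136, 145, 149, 151, 151, 147, 140, 134, 122, 96, 69, 59, 53, 56, 61, 57, 57, 56, 55, 55, 53, 58, 54, 5
[... 1457 characters left out ...]
38, 141, 134, 133, 124, 116, 116, 111, 103, 99, 94, 111, 205, 250, 253, 253, 253, 253, 253, 253, 253, 251, 235, 130, 48, 45, 40, 38, 39, 38, 41, 39, 42, 38, 31, 38, 41, 43]
110 [40, 43, 46, 37, 42, 40, 40, 40, 42, 77, 178, 245, 253, 253, 253, 253, 253, 253, 253, 252, 242, 161, 102, 109, 116, 121, 127, 128, 133, 141, 145, 145, 151, 150, 154, 159, 158, 160, 161, 164, 166, 168, 170, 171, 174, 178, 182, 184, 184, 183, 189, 191, 192, 187, 185, 183, 176, 176, 173, 169, 167, 167, 161, 152, 154, 152, 149, 145, 144, 141, 141, 134, 133, 130, 129, 125, 121, 114, 107, 107, 98, 89, 105, 187, 246, 252, 253, 253, 253, 253, 253, 253, 251, 235, 132, 46, 37, 35, 38, 40, 34, 33, 37, 35, 41, 42, 41, 43, 44, 43]
```

```bash
python3 -c "
from h import *
go([.494,.226,.051],-109.6)"
```

```text
delta_pos [ 2.1 -1.  99.8] rotvec [-0.01  0.01  0.68]
```

Request:
{"api": "apply_moves", "payload": {
  "deltas": [
    {"fingers": 60, "delta_pos": [2, -1, 15], "angular": [0, 0, 0.6]},
    {"fingers": 60, "delta_pos": [2, -1, 40], "angular": [0, 0, 0.6]},
    {"fingers": 60, "delta_pos": [2, -1, 65], "angular": [0, 0, 0.6]},
    {"fingers": 60, "delta_pos": [2, -1, 85], "angular": [0, 0, 0.6]},
    {"fingers": 60, "delta_pos": [2, -1, 100], "angular": [0, 0, 0.6]},
    {"fingers": 60, "delta_pos": [2, -1, 100], "angular": [0, 0, 0.6]},
    {"fingers": 60, "delta_pos": [2, -1, 100], "angular": [0, 0, 0.6]}
  ]
}}

```text
clock: 2.3
tool_pos: [0.4941, 0.2265, 0.0512]
orientation: [-180.0, 0.0, -109.5]
force: [0.2, -0.7, 0.8]
opening: 0.0603
gripper_force: 0.0
```

```bash
cat >> h.py <<'E'
def st(yaw):
    o=ctrl.get_obs(); Z=R.from_euler('z',yaw,degrees=True)
    print('clk',o['clock'],'pos',o['tool_pos'].round(5),'yaw',o['orientation'][2].round(2),'F axial(+push dir),lat,z',Z.inv().apply(o['force']).round(2),'s',Z.inv().apply(o['tool_pos'])[:2].round(5)*1000,'open',round(o['opening']*1000,2),'grip',o['gripper_force'])
E
python3 - <<'E'
from h import *
T=tool(); im=ctrl.snapshot('wrist')[:,:,::-1]; cv2.imwrite('pics/w2.png',im)
st(-109.6); go([.494,.226,.051],-109.6)
E
```

```text
clk 2.35 pos [0.49444 0.22667 0.05159] yaw -109.55 F axial(+push dir),lat,z [ 0.09  0.23 -0.06] s [-379.39  389.75] open 60.11 grip 0.0
delta_pos [0.8 0.2 0.6] rotvec [-0.05  0.06  0.05]
```

View pics/w2.png

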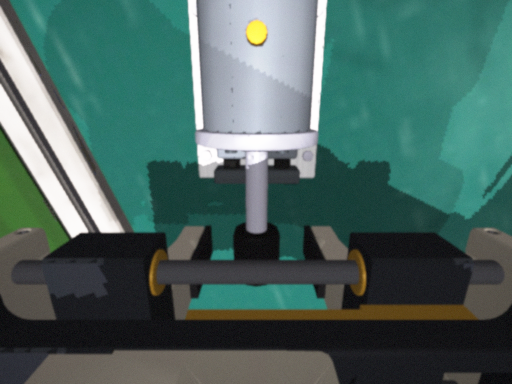

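The knob is centred between the fingers: knob column about 256, fingers at 210 and 305. The grasp point projects to row 251, which lies on the knob. Closing now.

Request:
{"api": "apply_moves", "payload": {
  "deltas": [
    {"fingers": 32, "delta_pos": [0, 0, 0], "angular": [0, 0, 0]},
    {"fingers": 32, "delta_pos": [0, 0, 0], "angular": [0, 0, 0]},
    {"fingers": 32, "delta_pos": [0, 0, 0], "angular": [0, 0, 0]},
    {"fingers": 20, "delta_pos": [0, 0, 0], "angular": [0, 0, 0]},
    {"fingers": 20, "delta_pos": [0, 0, 0], "angular": [0, 0, 0]},
    {"fingers": 20, "delta_pos": [0, 0, 0], "angular": [0, 0, 0]},
    {"fingers": 20, "delta_pos": [0, 0, 0], "angular": [0, 0, 0]},
    {"fingers": 20, "delta_pos": [0, 0, 0], "angular": [0, 0, 0]}
  ]
}}

```text
clock: 3.15
tool_pos: [0.4945, 0.2257, 0.0507]
orientation: [-180.0, 0.0, -109.6]
force: [3.7, -3.2, -0.3]
opening: 0.0251
gripper_force: 30.0
```

```bash
python3 -c "
from h import *
st(-109.6)"
```

```text
clk 3.15 pos [0.49454 0.22568 0.05074] yaw -109.65 F axial(+push dir),lat,z [ 1.79  4.56 -0.27] s [-378.5   390.18] open 25.06 grip 30.00082790851593
```

Request:
{"api": "apply_moves", "payload": {
  "deltas": [
    {"fingers": 20, "delta_pos": [0.3, -0.3, 0], "angular": [0, 0, 0]},
    {"fingers": 20, "delta_pos": [0.7, -0.3, 0], "angular": [0, 0, 0]},
    {"fingers": 20, "delta_pos": [1, -0.3, 0], "angular": [0, 0, 0]},
    {"fingers": 20, "delta_pos": [1, -0.3, 0], "angular": [0, 0, 0]},
    {"fingers": 20, "delta_pos": [1, -0.3, 0], "angular": [0, 0, 0]}
  ]
}}

```text
clock: 3.65
tool_pos: [0.4943, 0.2249, 0.0507]
orientation: [-180.0, 0.0, -109.6]
force: [3.8, 0.2, 1.3]
opening: 0.0251
gripper_force: 30.0
```

Request:
{"api": "apply_moves", "payload": {
  "deltas": [
    {"fingers": 20, "delta_pos": [0.3, 0, 0], "angular": [0, 0, 0]},
    {"fingers": 20, "delta_pos": [0.7, 0, 0], "angular": [0, 0, 0]},
    {"fingers": 20, "delta_pos": [1, 0, 0], "angular": [0, 0, 0]},
    {"fingers": 20, "delta_pos": [1, 0, 0], "angular": [0, 0, 0]},
    {"fingers": 20, "delta_pos": [1, 0, 0], "angular": [0, 0, 0]}
  ]
}}

```text
clock: 4.15
tool_pos: [0.4939, 0.2238, 0.0507]
orientation: [-180.0, 0.0, -109.6]
force: [4.5, -0.2, 2.8]
opening: 0.0252
gripper_force: 30.0
```

```bash
python3 -c "
from h import *
st(-109.6)"
```

```text
clk 4.15 pos [0.49386 0.22375 0.05072] yaw -109.65 F axial(+push dir),lat,z [-1.35  4.3   2.77] s [-376.45  390.19] open 25.19 grip 30.001308023929596
```

Request:
{"api": "apply_moves", "payload": {
  "deltas": [
    {"fingers": 20, "delta_pos": [0.3, -0.3, 0], "angular": [0, 0, 0]},
    {"fingers": 20, "delta_pos": [0.7, -0.6, 0], "angular": [0, 0, 0]},
    {"fingers": 20, "delta_pos": [1, -0.6, 0], "angular": [0, 0, 0]},
    {"fingers": 20, "delta_pos": [1, -0.6, 0], "angular": [0, 0, 0]},
    {"fingers": 20, "delta_pos": [1, -0.6, 0], "angular": [0, 0, 0]}
  ]
}}

```text
clock: 4.65
tool_pos: [0.4935, 0.2226, 0.0507]
orientation: [180.0, -0.0, -109.7]
force: [0.5, 1.1, 4.7]
opening: 0.0249
gripper_force: 30.0
```

```bash
python3 -c "
from h import *
st(-109.6)"
```

```text
clk 4.65 pos [0.49348 0.22258 0.05066] yaw -109.65 F axial(+push dir),lat,z [-1.16  0.13  4.7 ] s [-375.22  390.23] open 24.88 grip 30.001789033412933
```

Request:
{"api": "apply_moves", "payload": {
  "deltas": [
    {"fingers": 20, "delta_pos": [0.3, 0, -0.2], "angular": [0, 0, 0]},
    {"fingers": 20, "delta_pos": [0.7, 0, -0.4], "angular": [0, 0, 0]},
    {"fingers": 20, "delta_pos": [1, 0, -0.4], "angular": [0, 0, 0]},
    {"fingers": 20, "delta_pos": [1, 0, -0.4], "angular": [0, 0, 0]},
    {"fingers": 20, "delta_pos": [1, 0, -0.4], "angular": [0, 0, 0]}
  ]
}}

```text
clock: 5.15
tool_pos: [0.4931, 0.2214, 0.0507]
orientation: [180.0, -0.0, -109.7]
force: [-1.0, 1.3, 2.6]
opening: 0.025
gripper_force: 30.0
```

```bash
python3 -c "
from h import *
st(-109.6)"
```

```text
clk 5.15 pos [0.49311 0.22139 0.05073] yaw -109.66 F axial(+push dir),lat,z [-0.92 -1.42  2.64] s [-373.98  390.27] open 25.0 grip 30.001100599765778
```

Request:
{"api": "apply_moves", "payload": {
  "deltas": [
    {"fingers": 20, "delta_pos": [0.3, 0, -0.2], "angular": [0, 0, 0]},
    {"fingers": 20, "delta_pos": [0.7, 0, -0.3], "angular": [0, 0, 0]},
    {"fingers": 20, "delta_pos": [1, 0.1, -0.3], "angular": [0, 0, 0]},
    {"fingers": 20, "delta_pos": [1.4, 0.2, -0.4], "angular": [0, 0, 0]},
    {"fingers": 20, "delta_pos": [1.8, 0.2, -0.4], "angular": [0, 0, 0]},
    {"fingers": 20, "delta_pos": [2, 0.2, -0.4], "angular": [0, 0, 0]},
    {"fingers": 20, "delta_pos": [2, 0.2, -0.4], "angular": [0, 0, 0]}
  ]
}}

```text
clock: 5.85
tool_pos: [0.4924, 0.2194, 0.0509]
orientation: [180.0, -0.0, -109.7]
force: [1.7, 0.9, -8.6]
opening: 0.0254
gripper_force: 30.0
```

```bash
python3 -c "
from h import *
st(-109.6)"
```

```text
clk 5.85 pos [0.49237 0.21943 0.0509 ] yaw -109.67 F axial(+push dir),lat,z [-1.45  1.29 -8.62] s [-371.89  390.23] open 25.41 grip 29.99933123588562
```

Request:
{"api": "apply_moves", "payload": {
  "deltas": [
    {"fingers": 20, "delta_pos": [0.3, 0, 0.3], "angular": [0, 0, 0]},
    {"fingers": 20, "delta_pos": [0.7, 0, 0.3], "angular": [0, 0, 0]},
    {"fingers": 20, "delta_pos": [1, 0, 0.3], "angular": [0, 0, 0]},
    {"fingers": 20, "delta_pos": [1, 0, 0.3], "angular": [0, 0, 0]},
    {"fingers": 20, "delta_pos": [1, 0, 0.3], "angular": [0, 0, 0]}
  ]
}}

```text
clock: 6.35
tool_pos: [0.4921, 0.2187, 0.0509]
orientation: [180.0, -0.0, -109.7]
force: [0.7, 1.3, -8.7]
opening: 0.0252
gripper_force: 30.0
```

```bash
python3 -c "
from h import *
st(-109.6)"
```

```text
clk 6.35 pos [0.49212 0.21869 0.05087] yaw -109.66 F axial(+push dir),lat,z [-1.42  0.22 -8.71] s [-371.1   390.25] open 25.17 grip 29.999595880508423
```

Request:
{"api": "apply_moves", "payload": {
  "deltas": [
    {"fingers": 20, "delta_pos": [0.3, 0, 0.2], "angular": [0, 0, 0]},
    {"fingers": 20, "delta_pos": [0.6, 0, 0.2], "angular": [0, 0, 0]},
    {"fingers": 20, "delta_pos": [0.8, 0, 0.2], "angular": [0, 0, 0]},
    {"fingers": 20, "delta_pos": [0.8, 0, 0.2], "angular": [0, 0, 0]},
    {"fingers": 20, "delta_pos": [0.8, 0, 0.2], "angular": [0, 0, 0]}
  ]
}}

```text
clock: 6.85
tool_pos: [0.492, 0.2181, 0.0509]
orientation: [180.0, -0.0, -109.7]
force: [-2.4, 2.5, -6.5]
opening: 0.0254
gripper_force: 30.0
```

```bash
python3 -c "
from h import *
st(-109.6)"
```

```text
clk 6.85 pos [0.49197 0.21809 0.05089] yaw -109.65 F axial(+push dir),lat,z [-1.61 -3.08 -6.54] s [-370.48  390.3 ] open 25.43 grip 30.000490844249725
```

Request:
{"api": "apply_moves", "payload": {
  "deltas": [
    {"fingers": 20, "delta_pos": [0.3, 0.2, 0.2], "angular": [0, 0, 0]},
    {"fingers": 20, "delta_pos": [0.6, 0.3, 0.2], "angular": [0, 0, 0]},
    {"fingers": 20, "delta_pos": [0.9, 0.3, 0.2], "angular": [0, 0, 0]},
    {"fingers": 20, "delta_pos": [0.9, 0.3, 0.2], "angular": [0, 0, 0]},
    {"fingers": 20, "delta_pos": [0.9, 0.3, 0.2], "angular": [0, 0, 0]}
  ]
}}

```text
clock: 7.35
tool_pos: [0.4917, 0.2174, 0.0508]
orientation: [-180.0, 0.0, -109.6]
force: [-0.5, 2.1, -4.5]
opening: 0.0257
gripper_force: 30.0
```

```bash
python3 -c "
from h import *
st(-109.6)"
```

```text
clk 7.35 pos [0.49173 0.21743 0.05083] yaw -109.64 F axial(+push dir),lat,z [-1.84 -1.18 -4.51] s [-369.78  390.3 ] open 25.66 grip 30.001062154769897
```

Request:
{"api": "apply_moves", "payload": {
  "deltas": [
    {"fingers": 20, "delta_pos": [0.3, 0.1, 0.2], "angular": [0, 0, 0]},
    {"fingers": 20, "delta_pos": [0.6, 0.1, 0.2], "angular": [0, 0, 0]},
    {"fingers": 20, "delta_pos": [0.9, 0.1, 0.2], "angular": [0, 0, 0]},
    {"fingers": 20, "delta_pos": [0.9, 0.1, 0.2], "angular": [0, 0, 0]},
    {"fingers": 20, "delta_pos": [0.9, 0.1, 0.2], "angular": [0, 0, 0]}
  ]
}}

```text
clock: 7.85
tool_pos: [0.4915, 0.2168, 0.0508]
orientation: [-180.0, 0.0, -109.6]
force: [-0.4, 3.0, -0.4]
opening: 0.0253
gripper_force: 30.0
```

```bash
python3 -c "
from h import *
st(-109.6)"
```

```text
clk 7.85 pos [0.49149 0.21682 0.05076] yaw -109.64 F axial(+push dir),lat,z [-2.67 -1.4  -0.4 ] s [-369.13  390.28] open 25.34 grip 30.00174790620804
```

Request:
{"api": "apply_moves", "payload": {
  "deltas": [
    {"fingers": 20, "delta_pos": [0.3, 0.1, 0], "angular": [0, 0, 0]},
    {"fingers": 20, "delta_pos": [0.6, 0.1, 0], "angular": [0, 0, 0]},
    {"fingers": 20, "delta_pos": [0.6, 0.1, 0], "angular": [0, 0, 0]},
    {"fingers": 20, "delta_pos": [0.6, 0.1, 0], "angular": [0, 0, 0]}
  ]
}}

```text
clock: 8.25
tool_pos: [0.4913, 0.2164, 0.0508]
orientation: [-180.0, 0.1, -109.6]
force: [1.1, 3.7, -0.5]
opening: 0.0251
gripper_force: 30.0
```

```bash
python3 -c "
from h import *
st(-109.6)"
```

```text
clk 8.25 pos [0.49132 0.21641 0.05076] yaw -109.63 F axial(+push dir),lat,z [-3.82 -0.18 -0.52] s [-368.69  390.26] open 25.13 grip 30.001517236232758
```

Request:
{"api": "apply_moves", "payload": {
  "deltas": [
    {"fingers": 20, "delta_pos": [0.3, 0, 0], "angular": [0, 0, 0]},
    {"fingers": 20, "delta_pos": [0.6, 0, 0], "angular": [0, 0, 0]},
    {"fingers": 20, "delta_pos": [0.6, 0, 0], "angular": [0, 0, 0]},
    {"fingers": 20, "delta_pos": [0.6, 0, 0], "angular": [0, 0, 0]}
  ]
}}

```text
clock: 8.65
tool_pos: [0.4912, 0.216, 0.0508]
orientation: [-180.0, 0.1, -109.6]
force: [1.9, 4.6, 0.7]
opening: 0.0254
gripper_force: 30.0
```

```bash
python3 -c "
from h import *
st(-109.6)"
```

```text
clk 8.65 pos [0.49118 0.21602 0.05077] yaw -109.63 F axial(+push dir),lat,z [-4.94  0.27  0.75] s [-368.27  390.26] open 25.4 grip 30.001729130744934
```

Request:
{"api": "apply_moves", "payload": {
  "deltas": [
    {"fingers": 20, "delta_pos": [0, 0, 0], "angular": [0, 0, 0]},
    {"fingers": 20, "delta_pos": [0, 0, 0], "angular": [0, 0, 0]},
    {"fingers": 20, "delta_pos": [0, 0, 0], "angular": [0, 0, 0]},
    {"fingers": 20, "delta_pos": [0, 0, 0], "angular": [0, 0, 0]},
    {"fingers": 20, "delta_pos": [0, 0, 0], "angular": [0, 0, 0]}
  ]
}}

```text
clock: 9.15
tool_pos: [0.4912, 0.216, 0.0508]
orientation: [-180.0, 0.1, -109.6]
force: [1.9, 5.0, 0.4]
opening: 0.0253
gripper_force: 30.0
```

```bash
python3 - <<'E'
from h import *
st(-109.6)
im=ctrl.snapshot('wrist')[:,:,::-1]; cv2.imwrite('pics/w3.png',im); a=cv2.imread('pics/w2.png')
cv2.imwrite('pics/cmp.png',np.hstack([a[90:330,150:360],im[90:330,150:360]]).repeat(1,0))
E
```

```text
clk 9.15 pos [0.4912  0.21602 0.05076] yaw -109.63 F axial(+push dir),lat,z [-5.38  0.07  0.38] s [-368.28  390.27] open 25.29 grip 30.0018373131752
```

View pics/cmp.png

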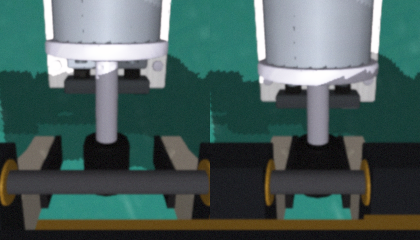

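The comparison shows the knob's back edge at the same row between the fingers in both pictures (about 133), so the grip has not slipped. The head is now nearer, and I continue loading the inner stop.

Request:
{"api": "apply_moves", "payload": {
  "deltas": [
    {"fingers": 20, "delta_pos": [0.4, 0, 0], "angular": [0, 0, 0]},
    {"fingers": 20, "delta_pos": [0.8, 0, 0], "angular": [0, 0, 0]},
    {"fingers": 20, "delta_pos": [0.8, 0, 0], "angular": [0, 0, 0]},
    {"fingers": 20, "delta_pos": [0.8, 0, 0], "angular": [0, 0, 0]},
    {"fingers": 20, "delta_pos": [0.8, 0, 0], "angular": [0, 0, 0]}
  ]
}}

```text
clock: 9.7
tool_pos: [0.4911, 0.2157, 0.0508]
orientation: [-179.9, 0.1, -109.6]
force: [1.9, 6.9, -0.8]
opening: 0.0256
gripper_force: 30.0
```

```bash
python3 -c "
from h import *
st(-109.6)"
```

```text
clk 9.7 pos [0.49109 0.2157  0.05079] yaw -109.63 F axial(+push dir),lat,z [-7.14 -0.49 -0.78] s [-367.94  390.28] open 25.55 grip 30.001806914806366
```

Request:
{"api": "apply_moves", "payload": {
  "deltas": [
    {"fingers": 20, "delta_pos": [0.4, 0, 0], "angular": [0, 0, 0]},
    {"fingers": 20, "delta_pos": [0.8, 0, 0], "angular": [0, 0, 0]},
    {"fingers": 20, "delta_pos": [1.2, 0, 0], "angular": [0, 0, 0]},
    {"fingers": 20, "delta_pos": [1.2, 0, 0], "angular": [0, 0, 0]},
    {"fingers": 20, "delta_pos": [1.2, 0, 0], "angular": [0, 0, 0]},
    {"fingers": 20, "delta_pos": [1.2, 0, 0], "angular": [0, 0, 0]}
  ]
}}

```text
clock: 10.3
tool_pos: [0.4909, 0.2152, 0.0508]
orientation: [-179.9, 0.2, -109.6]
force: [2.2, 8.3, -2.2]
opening: 0.0249
gripper_force: 30.0
```

```bash
python3 -c "
from h import *
st(-109.6)"
```

```text
clk 10.3 pos [0.49095 0.21524 0.05078] yaw -109.62 F axial(+push dir),lat,z [-8.54 -0.71 -2.23] s [-367.46  390.3 ] open 24.87 grip 30.00206619501114
```

Request:
{"api": "apply_moves", "payload": {
  "deltas": [
    {"fingers": 20, "delta_pos": [0.4, 0, 0], "angular": [0, 0, 0]},
    {"fingers": 20, "delta_pos": [0.8, 0, 0], "angular": [0, 0, 0]},
    {"fingers": 20, "delta_pos": [1, 0, 0], "angular": [0, 0, 0]},
    {"fingers": 20, "delta_pos": [1, 0, 0], "angular": [0, 0, 0]},
    {"fingers": 20, "delta_pos": [1, 0, 0], "angular": [0, 0, 0]},
    {"fingers": 20, "delta_pos": [1, 0, 0], "angular": [0, 0, 0]}
  ]
}}

```text
clock: 10.9
tool_pos: [0.4908, 0.2149, 0.0508]
orientation: [-179.9, 0.2, -109.6]
force: [2.2, 10.6, -2.4]
opening: 0.0252
gripper_force: 30.0
```

```bash
python3 -c "
from h import *
st(-109.6)
im=ctrl.snapshot('wrist')[:,:,::-1]; cv2.imwrite('pics/w4.png',im)
for n in '234':
    a=cv2.imread(f'pics/w{n}.png'); print(n,[int(x) for x in a[222:246,257].max(1)])
"
```

```text
clk 10.9 pos [0.49084 0.21485 0.05082] yaw -109.62 F axial(+push dir),lat,z [-10.7   -1.51  -2.45] s [-367.06  390.33] open 25.18 grip 30.002239644527435
2 [160, 162, 159, 160, 159, 161, 161, 161, 157, 158, 139, 93, 42, 2, 11, 16, 15, 23, 22, 20, 17, 20, 22, 24]
3 [161, 155, 158, 156, 151, 155, 158, 159, 155, 159, 157, 153, 130, 74, 34, 16, 15, 12, 19, 21, 26, 23, 16, 21]
4 [159, 159, 160, 157, 159, 161, 158, 158, 157, 157, 158, 152, 131, 77, 27, 11, 11, 7, 14, 23, 23, 19, 17, 23]
```

Request:
{"api": "apply_moves", "payload": {
  "deltas": [
    {"fingers": 20, "delta_pos": [-1, 0, 0], "angular": [0, 0, 0]},
    {"fingers": 20, "delta_pos": [-2, 0, 0], "angular": [0, 0, 0]},
    {"fingers": 20, "delta_pos": [-3, 0, 0], "angular": [0, 0, 0]},
    {"fingers": 20, "delta_pos": [-4, 0, 0], "angular": [0, 0, 0]},
    {"fingers": 20, "delta_pos": [-5, 0, 0], "angular": [0, 0, 0]},
    {"fingers": 20, "delta_pos": [-6, 0, 0], "angular": [0, 0, 0]},
    {"fingers": 20, "delta_pos": [-7, 0, 0], "angular": [0, 0, 0]},
    {"fingers": 20, "delta_pos": [-8, 0, 0], "angular": [0, 0, 0]},
    {"fingers": 20, "delta_pos": [-8, 0, 0], "angular": [0, 0, 0]},
    {"fingers": 20, "delta_pos": [-8, 0, 0], "angular": [0, 0, 0]}
  ]
}}

```text
clock: 11.95
tool_pos: [0.4923, 0.2193, 0.0507]
orientation: [-180.0, -0.1, -109.7]
force: [3.0, -2.9, 5.1]
opening: 0.0254
gripper_force: 30.0
```

```bash
python3 -c "
from h import *
st(-109.6)"
```

```text
clk 11.95 pos [0.49227 0.2193  0.05066] yaw -109.66 F axial(+push dir),lat,z [1.72 3.78 5.11] s [-371.72  390.18] open 25.35 grip 30.001378655433655
```

Request:
{"api": "apply_moves", "payload": {
  "deltas": [
    {"fingers": 20, "delta_pos": [-1, -0.2, -0.1], "angular": [0, 0, 0]},
    {"fingers": 20, "delta_pos": [-2, -0.3, -0.2], "angular": [0, 0, 0]},
    {"fingers": 20, "delta_pos": [-3, -0.3, -0.2], "angular": [0, 0, 0]},
    {"fingers": 20, "delta_pos": [-4, -0.3, -0.2], "angular": [0, 0, 0]},
    {"fingers": 20, "delta_pos": [-5, -0.3, -0.2], "angular": [0, 0, 0]},
    {"fingers": 20, "delta_pos": [-5.5, -0.3, -0.2], "angular": [0, 0, 0]},
    {"fingers": 20, "delta_pos": [-5.5, -0.3, -0.2], "angular": [0, 0, 0]},
    {"fingers": 20, "delta_pos": [-5.5, -0.3, -0.2], "angular": [0, 0, 0]}
  ]
}}

```text
clock: 12.75
tool_pos: [0.4941, 0.2245, 0.0507]
orientation: [180.0, -0.1, -109.7]
force: [1.5, -1.3, 5.6]
opening: 0.0255
gripper_force: 30.0
```

```bash
python3 -c "
from h import *
st(-109.6)"
```

```text
clk 12.75 pos [0.49412 0.2245  0.05066] yaw -109.66 F axial(+push dir),lat,z [0.68 1.83 5.63] s [-377.25  390.18] open 25.47 grip 30.001477003097534
```

Request:
{"api": "apply_moves", "payload": {
  "deltas": [
    {"fingers": 20, "delta_pos": [-0.5, -0.1, -0.1], "angular": [0, 0, 0]},
    {"fingers": 20, "delta_pos": [-1, -0.1, -0.2], "angular": [0, 0, 0]},
    {"fingers": 20, "delta_pos": [-1.5, -0.1, -0.2], "angular": [0, 0, 0]},
    {"fingers": 20, "delta_pos": [-1.5, -0.1, -0.2], "angular": [0, 0, 0]},
    {"fingers": 20, "delta_pos": [-1.5, -0.1, -0.2], "angular": [0, 0, 0]}
  ]
}}

```text
clock: 13.25
tool_pos: [0.4948, 0.2265, 0.0507]
orientation: [180.0, -0.0, -109.7]
force: [1.6, -2.9, 2.5]
opening: 0.025
gripper_force: 30.0
```

```bash
python3 -c "
from h import *
st(-109.6)"
```

```text
clk 13.25 pos [0.49484 0.22646 0.05069] yaw -109.65 F axial(+push dir),lat,z [2.2  2.51 2.46] s [-379.33  390.2 ] open 24.95 grip 30.001181960105896
```

Request:
{"api": "apply_moves", "payload": {
  "deltas": [
    {"fingers": 20, "delta_pos": [-0.4, -0.1, -0.1], "angular": [0, 0, 0]},
    {"fingers": 20, "delta_pos": [-0.8, -0.1, -0.1], "angular": [0, 0, 0]},
    {"fingers": 20, "delta_pos": [-1.2, -0.1, -0.1], "angular": [0, 0, 0]},
    {"fingers": 20, "delta_pos": [-1.2, -0.1, -0.1], "angular": [0, 0, 0]},
    {"fingers": 20, "delta_pos": [-1.2, -0.1, -0.1], "angular": [0, 0, 0]}
  ]
}}

```text
clock: 13.75
tool_pos: [0.4952, 0.2273, 0.0507]
orientation: [180.0, -0.1, -109.7]
force: [0.9, -3.9, 0.9]
opening: 0.0248
gripper_force: 30.0
```

```bash
python3 -c "
from h import *
st(-109.6)"
```

```text
clk 13.75 pos [0.49515 0.22731 0.05071] yaw -109.66 F axial(+push dir),lat,z [3.33 2.16 0.89] s [-380.24  390.21] open 24.76 grip 30.000814497470856
```

Request:
{"api": "apply_moves", "payload": {
  "deltas": [
    {"fingers": 20, "delta_pos": [-0.5, 0, 0], "angular": [0, 0, 0]},
    {"fingers": 20, "delta_pos": [-1, 0, 0], "angular": [0, 0, 0]},
    {"fingers": 20, "delta_pos": [-1.6, 0, 0], "angular": [0, 0, 0]},
    {"fingers": 20, "delta_pos": [-1.6, 0, 0], "angular": [0, 0, 0]},
    {"fingers": 20, "delta_pos": [-1.6, 0, 0], "angular": [0, 0, 0]},
    {"fingers": 20, "delta_pos": [-1.6, 0, 0], "angular": [0, 0, 0]}
  ]
}}

```text
clock: 14.35
tool_pos: [0.4953, 0.2278, 0.0507]
orientation: [179.9, -0.1, -109.7]
force: [0.9, -8.5, 3.6]
opening: 0.0248
gripper_force: 30.0
```

```bash
python3 -c "
from h import *
st(-109.6)"
```

```text
clk 14.35 pos [0.49529 0.22783 0.05067] yaw -109.67 F axial(+push dir),lat,z [7.72 3.7  3.56] s [-380.78  390.17] open 24.84 grip 30.0009486079216
```

Request:
{"api": "apply_moves", "payload": {
  "deltas": [
    {"fingers": 20, "delta_pos": [-0.5, -0.1, 0], "angular": [0, 0, 0]},
    {"fingers": 20, "delta_pos": [-0.9, -0.2, 0], "angular": [0, 0, 0]},
    {"fingers": 20, "delta_pos": [-0.9, -0.2, 0], "angular": [0, 0, 0]},
    {"fingers": 20, "delta_pos": [-0.9, -0.2, 0], "angular": [0, 0, 0]},
    {"fingers": 20, "delta_pos": [-0.9, -0.2, 0], "angular": [0, 0, 0]}
  ]
}}

```text
clock: 14.85
tool_pos: [0.4954, 0.228, 0.0506]
orientation: [179.9, -0.2, -109.7]
force: [-0.6, -9.1, 5.6]
opening: 0.0251
gripper_force: 30.0
```

```bash
python3 -c "
from h import *
st(-109.6)
im=ctrl.snapshot('wrist')[:,:,::-1]; cv2.imwrite('pics/w5.png',im)
for n in '45':
    a=cv2.imread(f'pics/w{n}.png'); print(n,[int(x) for x in a[222:246,257].max(1)])
"
```

```text
clk 14.85 pos [0.49537 0.22802 0.05063] yaw -109.68 F axial(+push dir),lat,z [8.75 2.43 5.6 ] s [-380.97  390.18] open 25.12 grip 30.001059472560883
4 [159, 159, 160, 157, 159, 161, 158, 158, 157, 157, 158, 152, 131, 77, 27, 11, 11, 7, 14, 23, 23, 19, 17, 23]
5 [158, 153, 154, 158, 158, 154, 156, 154, 153, 155, 155, 148, 119, 52, 15, 12, 12, 17, 21, 23, 20, 18, 21, 18]
```

Request:
{"api": "apply_moves", "payload": {
  "deltas": [
    {"fingers": 20, "delta_pos": [-0.4, 0, -0.1], "angular": [0, 0, 0]},
    {"fingers": 20, "delta_pos": [-0.7, 0, -0.1], "angular": [0, 0, 0]},
    {"fingers": 20, "delta_pos": [-0.7, 0, -0.1], "angular": [0, 0, 0]},
    {"fingers": 20, "delta_pos": [-0.7, 0, -0.1], "angular": [0, 0, 0]},
    {"fingers": 20, "delta_pos": [-0.7, 0, -0.1], "angular": [0, 0, 0]}
  ]
}}

```text
clock: 15.4
tool_pos: [0.4954, 0.2283, 0.0506]
orientation: [179.9, -0.3, -109.7]
force: [-0.4, -10.7, 4.7]
opening: 0.0255
gripper_force: 30.0
```

```bash
python3 -c "
from h import *
st(-109.6)"
```

```text
clk 15.4 pos [0.49542 0.22826 0.05064] yaw -109.68 F axial(+push dir),lat,z [10.18  3.2   4.69] s [-381.22  390.14] open 25.52 grip 30.000837743282318
```

Left spindle: total travel about 14.2 mm, less about 2.6 mm of buffer give and the pad compliance, leaves about 10 mm of float. It is the worn one, so I push it fully in now and release it there.

Request:
{"api": "apply_moves", "payload": {
  "deltas": [
    {"fingers": 20, "delta_pos": [1.4, 0.1, 0.1], "angular": [0, 0, 0]},
    {"fingers": 20, "delta_pos": [2.8, 0.2, 0.2], "angular": [0, 0, 0]},
    {"fingers": 20, "delta_pos": [4.2, 0.3, 0.2], "angular": [0, 0, 0]},
    {"fingers": 20, "delta_pos": [5.6, 0.3, 0.2], "angular": [0, 0, 0]},
    {"fingers": 20, "delta_pos": [7, 0.3, 0.2], "angular": [0, 0, 0]},
    {"fingers": 20, "delta_pos": [8.4, 0.3, 0.2], "angular": [0, 0, 0]},
    {"fingers": 20, "delta_pos": [9.8, 0.3, 0.2], "angular": [0, 0, 0]},
    {"fingers": 20, "delta_pos": [11.2, 0.3, 0.2], "angular": [0, 0, 0]},
    {"fingers": 20, "delta_pos": [12.4, 0.3, 0.2], "angular": [0, 0, 0]},
    {"fingers": 20, "delta_pos": [13.4, 0.3, 0.2], "angular": [0, 0, 0]}
  ]
}}

```text
clock: 16.4
tool_pos: [0.4919, 0.218, 0.0508]
orientation: [180.0, -0.0, -109.6]
force: [0.4, 1.5, -2.6]
opening: 0.0248
gripper_force: 30.0
```

```bash
python3 -c "
from h import *
st(-109.6)"
```

```text
clk 16.4 pos [0.49189 0.21801 0.0508 ] yaw -109.65 F axial(+push dir),lat,z [-1.6  -0.1  -2.58] s [-370.38  390.26] open 24.8 grip 30.000835955142975
```

Request:
{"api": "apply_moves", "payload": {
  "deltas": [
    {"fingers": 20, "delta_pos": [0.6, 0, 0], "angular": [0, 0, 0]},
    {"fingers": 20, "delta_pos": [1.2, 0, 0], "angular": [0, 0, 0]},
    {"fingers": 20, "delta_pos": [1.8, 0, 0], "angular": [0, 0, 0]},
    {"fingers": 20, "delta_pos": [2.4, 0, 0], "angular": [0, 0, 0]},
    {"fingers": 20, "delta_pos": [3.2, 0, 0], "angular": [0, 0, 0]},
    {"fingers": 20, "delta_pos": [3.2, 0, 0], "angular": [0, 0, 0]},
    {"fingers": 20, "delta_pos": [3.2, 0, 0], "angular": [0, 0, 0]}
  ]
}}

```text
clock: 17.1
tool_pos: [0.4912, 0.2159, 0.0509]
orientation: [-180.0, 0.1, -109.6]
force: [-0.2, 6.5, -5.1]
opening: 0.0253
gripper_force: 30.0
```

```bash
python3 -c "
from h import *
st(-109.6)"
```

```text
clk 17.1 pos [0.4912  0.21592 0.05086] yaw -109.64 F axial(+push dir),lat,z [-6.07 -2.36 -5.12] s [-368.18  390.31] open 25.27 grip 30.00083863735199
```

Request:
{"api": "apply_moves", "payload": {
  "deltas": [
    {"fingers": 60, "delta_pos": [0, 0, 0], "angular": [0, 0, 0]},
    {"fingers": 60, "delta_pos": [0, 0, 0], "angular": [0, 0, 0]},
    {"fingers": 60, "delta_pos": [0, 0, 0], "angular": [0, 0, 0]},
    {"fingers": 60, "delta_pos": [0, 0, 0], "angular": [0, 0, 0]},
    {"fingers": 60, "delta_pos": [0, 0, -25], "angular": [0, 0, 0]},
    {"fingers": 60, "delta_pos": [-5, 0, -60], "angular": [0, 0, 0]},
    {"fingers": 60, "delta_pos": [-5, 0, -100], "angular": [0, 0, 0]},
    {"fingers": 60, "delta_pos": [-5, 0, -110], "angular": [0, 0, 0]}
  ]
}}

```text
clock: 17.9
tool_pos: [0.4946, 0.221, 0.1655]
orientation: [-179.8, 0.3, -109.6]
force: [0.9, -0.3, 0.3]
opening: 0.06
gripper_force: 0.0
```

```bash
python3 - <<'E'
from h import *
st(-109.6); T=tool(); im=ctrl.snapshot('wrist')[:,:,::-1]; cv2.imwrite('pics/w6.png',im)
go([.4505,-.087,.16],-79)
E
```

```text
clk 17.9 pos [0.49458 0.22097 0.16546] yaw -109.6 F axial(+push dir),lat,z [0.02 0.91 0.29] s [-374.08  391.79] open 59.96 grip 0.0
delta_pos [304.8 -62.1   3.8] rotvec [ -0.29   0.24 -30.62]
```

View pics/w6.png

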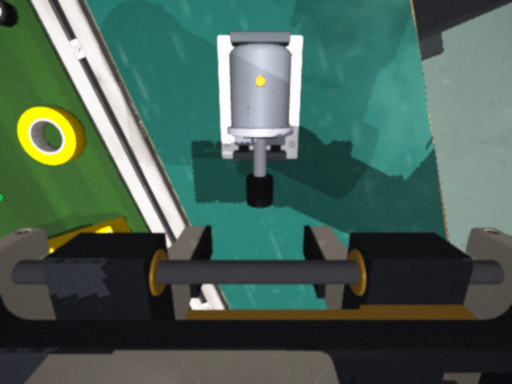

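The left knob is free and sits well in: the bare shaft now spans rows 136–175, against about 132–182 before. Moving to the right stand.

Request:
{"api": "apply_moves", "payload": {
  "deltas": [
    {"fingers": 60, "delta_pos": [25, -5, 0], "angular": [0, 0, -3]},
    {"fingers": 60, "delta_pos": [65, -13, 0], "angular": [0, 0, -7]},
    {"fingers": 60, "delta_pos": [110, -22, 0], "angular": [0, 0, -11]},
    {"fingers": 60, "delta_pos": [155, -32, 0], "angular": [0, 0, -16]},
    {"fingers": 60, "delta_pos": [200, -41, 0], "angular": [0, 0, -21]},
    {"fingers": 60, "delta_pos": [245, -50, 2], "angular": [-0.1, 0.1, -26]},
    {"fingers": 60, "delta_pos": [285, -58, 4], "angular": [-0.3, 0.2, -30.6]},
    {"fingers": 60, "delta_pos": [305, -62, 4], "angular": [-0.3, 0.2, -30.6]},
    {"fingers": 60, "delta_pos": [305, -62, 4], "angular": [-0.3, 0.2, -30.6]},
    {"fingers": 60, "delta_pos": [305, -62, 4], "angular": [-0.3, 0.2, -30.6]}
  ]
}}

```text
clock: 18.95
tool_pos: [0.4479, -0.0887, 0.1562]
orientation: [179.6, -0.1, -79.2]
force: [1.0, -0.1, -0.6]
opening: 0.0599
gripper_force: 0.0
```

```bash
python3 - <<'E'
from h import *
st(-79); T=tool(); np.save('T7.npy',T); im=ctrl.snapshot('wrist')[:,:,::-1]; cv2.imwrite('pics/w7.png',im)
K=knob(im,T,(220,160,300,222))
for c,a,P in dot(im,T): d=P-K; print(c,a,P,np.degrees(np.arctan2(d[1],d[0])),np.hypot(*d))
E
```

```text
clk 18.95 pos [ 0.44791 -0.08873  0.15623] yaw -79.16 F axial(+push dir),lat,z [ 0.31  1.   -0.6 ] s [172.56 422.75] open 59.94 grip 0.0
[ 21  24  28  38 899] [254.69410456 202.83648498]
knob axis pts mean [ 0.4485 -0.0825] ends [ 0.4516 -0.0981] [ 0.4447 -0.0666] front/back edge [ 0.4517 -0.1012  0.07  ] [ 0.4444 -0.0623  0.07  ]
[250.65853659  80.23170732] 82 [ 0.47142411 -0.18814301] -77.75137592292424 0.10807970935922469
```

View pics/w7.png

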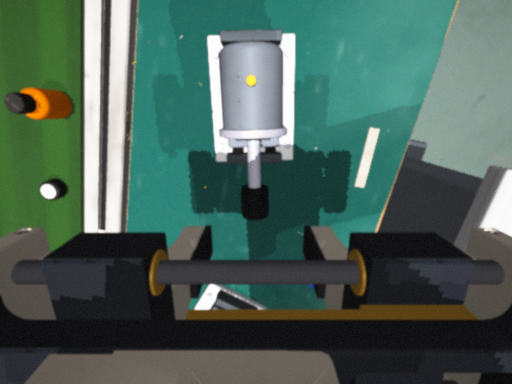

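The knob is at about (255,203) in the wrist view and the dot at (251,80), giving yaw about -77.8. Now I work out the descent.

```bash
python3 -c "
from h import *
go([.4488,-.084,.051],-77.8)"
```

```text
delta_pos [ -4.2  -2.1 105.4] rotvec [ 0.38 -0.1  -1.29]
```

Request:
{"api": "apply_moves", "payload": {
  "deltas": [
    {"fingers": 60, "delta_pos": [-4.2, -2, 10], "angular": [0.4, -0.1, -1.3]},
    {"fingers": 60, "delta_pos": [-4.2, -2, 30], "angular": [0.4, -0.1, -1.3]},
    {"fingers": 60, "delta_pos": [-4.2, -2, 55], "angular": [0.4, -0.1, -1.3]},
    {"fingers": 60, "delta_pos": [-4.2, -2, 80], "angular": [0.4, -0.1, -1.3]},
    {"fingers": 60, "delta_pos": [-4.2, -2, 97], "angular": [0.4, -0.1, -1.3]},
    {"fingers": 60, "delta_pos": [-4.2, -2, 105.4], "angular": [0.4, -0.1, -1.3]},
    {"fingers": 60, "delta_pos": [-4.2, -2, 105.4], "angular": [0.4, -0.1, -1.3]},
    {"fingers": 60, "delta_pos": [-4.2, -2, 105.4], "angular": [0.4, -0.1, -1.3]}
  ]
}}

```text
clock: 19.8
tool_pos: [0.4496, -0.0836, 0.0519]
orientation: [-179.9, -0.0, -77.7]
force: [0.1, 0.1, -0.2]
opening: 0.06
gripper_force: 0.0
```

```bash
python3 - <<'E'
from h import *
st(-77.8); T=tool(); im=ctrl.snapshot('wrist')[:,:,::-1]; cv2.imwrite('pics/w8.png',im)
for c,a,P in dot(im,T): print(c,a)
for v in (205,215,235,242):
    r=im[v,215:300].max(1).astype(int); m=np.flatnonzero(r>85) if v<225 else np.flatnonzero(r<35); print(v,215+m[0],215+m[-1])
print([int(x) for x in im[222:246,256].max(1)]); go([.4488,-.084,.051],-77.8); print(ctrl.get_obs()['orientation'])
E
```

```text
clk 19.8 pos [ 0.44959 -0.08361  0.05191] yaw -77.69 F axial(+push dir),lat,z [-0.04  0.12 -0.19] s [176.73 421.77] open 60.02 grip 0.0
205 248 268
215 249 268
235 235 281
242 236 281
[151, 147, 145, 149, 147, 148, 148, 148, 141, 114, 57, 25, 11, 7, 11, 16, 18, 20, 18, 14, 20, 19, 15, 23]
delta_pos [0.1 1.  1.2] rotvec [-0.13 -0.02  0.09]
[-1.79868974e+02 -1.77307846e-02 -7.77075575e+01]
```

Request:
{"api": "apply_moves", "payload": {
  "deltas": [
    {"fingers": 45, "delta_pos": [0, 0.7, 1], "angular": [0, 0, 0]},
    {"fingers": 32, "delta_pos": [0, 0.7, 1], "angular": [0, 0, 0]},
    {"fingers": 32, "delta_pos": [0, 0.7, 1], "angular": [0, 0, 0]},
    {"fingers": 32, "delta_pos": [0, 0.7, 1], "angular": [0, 0, 0]},
    {"fingers": 20, "delta_pos": [0, 0.7, 1], "angular": [0, 0, 0]},
    {"fingers": 20, "delta_pos": [0, 0.7, 1], "angular": [0, 0, 0]},
    {"fingers": 20, "delta_pos": [0, 0.7, 1], "angular": [0, 0, 0]},
    {"fingers": 20, "delta_pos": [0, 0.7, 1], "angular": [0, 0, 0]},
    {"fingers": 20, "delta_pos": [0, 0.7, 1], "angular": [0, 0, 0]}
  ]
}}

```text
clock: 20.75
tool_pos: [0.4491, -0.0841, 0.0506]
orientation: [-179.9, -0.0, -77.7]
force: [4.8, 0.4, -2.6]
opening: 0.0248
gripper_force: 30.0
```

```bash
python3 -c "
from h import *
st(-77.8)"
```

```text
clk 20.75 pos [ 0.44913 -0.08405  0.05061] yaw -77.74 F axial(+push dir),lat,z [ 0.61  4.78 -2.58] s [177.06 421.22] open 24.82 grip 30.00066965818405
```

Request:
{"api": "apply_moves", "payload": {
  "deltas": [
    {"fingers": 20, "delta_pos": [0.3, -0.2, 0], "angular": [0, 0, 0]},
    {"fingers": 20, "delta_pos": [0.6, -0.4, 0], "angular": [0, 0, 0]},
    {"fingers": 20, "delta_pos": [1, -0.5, 0], "angular": [0, 0, 0]},
    {"fingers": 20, "delta_pos": [1, -0.5, 0], "angular": [0, 0, 0]},
    {"fingers": 20, "delta_pos": [1, -0.5, 0], "angular": [0, 0, 0]}
  ]
}}

```text
clock: 21.25
tool_pos: [0.4493, -0.085, 0.0506]
orientation: [-179.9, -0.0, -77.7]
force: [3.6, 2.2, 0.6]
opening: 0.0254
gripper_force: 30.0
```

```bash
python3 -c "
from h import *
st(-77.8)"
```

```text
clk 21.25 pos [ 0.44933 -0.08502  0.05056] yaw -77.74 F axial(+push dir),lat,z [-1.43  4.01  0.55] s [178.05 421.21] open 25.45 grip 30.00097006559372
```

Request:
{"api": "apply_moves", "payload": {
  "deltas": [
    {"fingers": 20, "delta_pos": [0.3, -0.2, 0], "angular": [0, 0, 0]},
    {"fingers": 20, "delta_pos": [0.6, -0.4, 0], "angular": [0, 0, 0]},
    {"fingers": 20, "delta_pos": [0.9, -0.4, 0], "angular": [0, 0, 0]},
    {"fingers": 20, "delta_pos": [0.9, -0.4, 0], "angular": [0, 0, 0]},
    {"fingers": 20, "delta_pos": [0.9, -0.4, 0], "angular": [0, 0, 0]}
  ]
}}

```text
clock: 21.75
tool_pos: [0.4496, -0.086, 0.0505]
orientation: [-179.9, -0.0, -77.7]
force: [1.7, 0.9, 3.9]
opening: 0.0253
gripper_force: 30.0
```

```bash
python3 -c "
from h import *
st(-77.8)"
```

```text
clk 21.75 pos [ 0.44959 -0.08597  0.05054] yaw -77.75 F axial(+push dir),lat,z [-0.54  1.82  3.95] s [179.04 421.27] open 25.34 grip 30.001471638679504
```

Request:
{"api": "apply_moves", "payload": {
  "deltas": [
    {"fingers": 20, "delta_pos": [0.3, -0.1, -0.1], "angular": [0, 0, 0]},
    {"fingers": 20, "delta_pos": [0.6, -0.1, -0.2], "angular": [0, 0, 0]},
    {"fingers": 20, "delta_pos": [0.9, -0.1, -0.2], "angular": [0, 0, 0]},
    {"fingers": 20, "delta_pos": [0.9, -0.1, -0.2], "angular": [0, 0, 0]},
    {"fingers": 20, "delta_pos": [0.9, -0.1, -0.2], "angular": [0, 0, 0]}
  ]
}}

```text
clock: 22.25
tool_pos: [0.4497, -0.0867, 0.0506]
orientation: [-180.0, -0.0, -77.8]
force: [0.8, 3.5, 3.1]
opening: 0.0252
gripper_force: 30.0
```

```bash
python3 -c "
from h import *
st(-77.8)"
```

```text
clk 22.25 pos [ 0.44975 -0.0867   0.05057] yaw -77.76 F axial(+push dir),lat,z [-3.25  1.49  3.1 ] s [179.78 421.27] open 25.21 grip 30.001257956027985
```

Request:
{"api": "apply_moves", "payload": {
  "deltas": [
    {"fingers": 20, "delta_pos": [0.4, 0, 0], "angular": [0, 0, 0]},
    {"fingers": 20, "delta_pos": [0.8, 0, -0.1], "angular": [0, 0, 0]},
    {"fingers": 20, "delta_pos": [1.2, 0, -0.1], "angular": [0, 0, 0]},
    {"fingers": 20, "delta_pos": [1.6, 0, -0.1], "angular": [0, 0, 0]},
    {"fingers": 20, "delta_pos": [1.6, 0, -0.1], "angular": [0, 0, 0]},
    {"fingers": 20, "delta_pos": [1.6, 0, -0.1], "angular": [0, 0, 0]}
  ]
}}

```text
clock: 22.85
tool_pos: [0.45, -0.0878, 0.0506]
orientation: [-180.0, 0.0, -77.8]
force: [0.2, 9.0, 3.5]
opening: 0.0254
gripper_force: 30.0
```

```bash
python3 -c "
from h import *
st(-77.8)"
```

```text
clk 22.85 pos [ 0.44998 -0.08781  0.05057] yaw -77.77 F axial(+push dir),lat,z [-8.77  2.11  3.47] s [180.92 421.26] open 25.4 grip 30.0009548664093
```

Request:
{"api": "apply_moves", "payload": {
  "deltas": [
    {"fingers": 20, "delta_pos": [0.3, 0, 0], "angular": [0, 0, 0]},
    {"fingers": 20, "delta_pos": [0.5, 0, 0], "angular": [0, 0, 0]},
    {"fingers": 20, "delta_pos": [0.5, 0, 0], "angular": [0, 0, 0]},
    {"fingers": 20, "delta_pos": [0.5, 0, 0], "angular": [0, 0, 0]},
    {"fingers": 20, "delta_pos": [0.5, 0, 0], "angular": [0, 0, 0]}
  ]
}}

```text
clock: 23.35
tool_pos: [0.45, -0.0881, 0.0506]
orientation: [-180.0, 0.0, -77.8]
force: [0.1, 10.1, 4.2]
opening: 0.0254
gripper_force: 30.0
```

```bash
python3 -c "
from h import *
st(-77.8)
im=ctrl.snapshot('wrist')[:,:,::-1]; cv2.imwrite('pics/w9.png',im)
for n in '89':
    a=cv2.imread(f'pics/w{n}.png'); print(n,[int(x) for x in a[222:246,257].max(1)])
"
```

```text
clk 23.35 pos [ 0.45004 -0.08812  0.05057] yaw -77.76 F axial(+push dir),lat,z [-9.83  2.23  4.2 ] s [181.24 421.25] open 25.45 grip 30.00106394290924
8 [149, 151, 151, 150, 147, 148, 150, 148, 142, 117, 58, 20, 8, 11, 16, 19, 21, 20, 20, 17, 19, 16, 12, 15]
9 [152, 153, 152, 149, 152, 152, 151, 152, 149, 151, 143, 115, 60, 14, 13, 14, 14, 14, 23, 22, 15, 14, 22, 19]
```

Request:
{"api": "apply_moves", "payload": {
  "deltas": [
    {"fingers": 20, "delta_pos": [-0.8, 0, -0.1], "angular": [0, 0, 0]},
    {"fingers": 20, "delta_pos": [-1.6, 0, -0.2], "angular": [0, 0, 0]},
    {"fingers": 20, "delta_pos": [-2.4, 0, -0.2], "angular": [0, 0, 0]},
    {"fingers": 20, "delta_pos": [-3.2, 0, -0.2], "angular": [0, 0, 0]},
    {"fingers": 20, "delta_pos": [-4, 0, -0.2], "angular": [0, 0, 0]},
    {"fingers": 20, "delta_pos": [-4.8, 0, -0.2], "angular": [0, 0, 0]},
    {"fingers": 20, "delta_pos": [-5.4, 0, -0.2], "angular": [0, 0, 0]},
    {"fingers": 20, "delta_pos": [-5.4, 0, -0.2], "angular": [0, 0, 0]},
    {"fingers": 20, "delta_pos": [-5.4, 0, -0.2], "angular": [0, 0, 0]}
  ]
}}

```text
clock: 24.3
tool_pos: [0.449, -0.0836, 0.0507]
orientation: [-180.0, -0.0, -77.8]
force: [4.6, -0.9, -9.4]
opening: 0.0252
gripper_force: 30.0
```

```bash
python3 -c "
from h import *
st(-77.8)"
```

```text
clk 24.3 pos [ 0.44902 -0.08355  0.05072] yaw -77.76 F axial(+push dir),lat,z [ 1.89  4.33 -9.39] s [176.56 421.22] open 25.2 grip 29.99909609556198
```

Request:
{"api": "apply_moves", "payload": {
  "deltas": [
    {"fingers": 20, "delta_pos": [-0.4, -0.2, 0.2], "angular": [0, 0, 0]},
    {"fingers": 20, "delta_pos": [-0.8, -0.3, 0.2], "angular": [0, 0, 0]},
    {"fingers": 20, "delta_pos": [-1.2, -0.3, 0.2], "angular": [0, 0, 0]},
    {"fingers": 20, "delta_pos": [-1.2, -0.3, 0.2], "angular": [0, 0, 0]},
    {"fingers": 20, "delta_pos": [-1.2, -0.3, 0.2], "angular": [0, 0, 0]}
  ]
}}

```text
clock: 24.8
tool_pos: [0.4488, -0.0824, 0.0506]
orientation: [-180.0, -0.0, -77.8]
force: [1.6, -1.1, -5.1]
opening: 0.0253
gripper_force: 30.0
```

```bash
python3 -c "
from h import *
st(-77.8)"
```

```text
clk 24.8 pos [ 0.44881 -0.08238  0.05065] yaw -77.75 F axial(+push dir),lat,z [ 1.41  1.37 -5.11] s [175.36 421.27] open 25.35 grip 30.00010907649994
```

Request:
{"api": "apply_moves", "payload": {
  "deltas": [
    {"fingers": 20, "delta_pos": [-0.4, 0, 0.1], "angular": [0, 0, 0]},
    {"fingers": 20, "delta_pos": [-0.8, 0, 0.1], "angular": [0, 0, 0]},
    {"fingers": 20, "delta_pos": [-1.2, 0, 0.1], "angular": [0, 0, 0]},
    {"fingers": 20, "delta_pos": [-1.2, 0, 0.1], "angular": [0, 0, 0]},
    {"fingers": 20, "delta_pos": [-1.2, 0, 0.1], "angular": [0, 0, 0]}
  ]
}}

```text
clock: 25.3
tool_pos: [0.4486, -0.0814, 0.0506]
orientation: [-180.0, -0.0, -77.8]
force: [-0.1, -4.0, -2.7]
opening: 0.0253
gripper_force: 30.0
```

```bash
python3 -c "
from h import *
st(-77.8)"
```

```text
clk 25.3 pos [ 0.44864 -0.08136  0.05061] yaw -77.75 F axial(+push dir),lat,z [ 3.84 -0.96 -2.68] s [174.33 421.31] open 25.32 grip 30.00084489583969
```

Request:
{"api": "apply_moves", "payload": {
  "deltas": [
    {"fingers": 20, "delta_pos": [-0.4, 0, 0], "angular": [0, 0, 0]},
    {"fingers": 20, "delta_pos": [-0.8, 0, 0], "angular": [0, 0, 0]},
    {"fingers": 20, "delta_pos": [-1.2, 0, 0], "angular": [0, 0, 0]},
    {"fingers": 20, "delta_pos": [-1.6, 0, 0], "angular": [0, 0, 0]},
    {"fingers": 20, "delta_pos": [-1.6, 0, 0], "angular": [0, 0, 0]},
    {"fingers": 20, "delta_pos": [-1.6, 0, 0], "angular": [0, 0, 0]}
  ]
}}

```text
clock: 25.9
tool_pos: [0.4484, -0.0804, 0.0506]
orientation: [-180.0, -0.1, -77.7]
force: [0.4, -10.0, -4.7]
opening: 0.0251
gripper_force: 30.0
```

```bash
python3 -c "
from h import *
st(-77.8)"
```

```text
clk 25.9 pos [ 0.44841 -0.08043  0.05059] yaw -77.74 F axial(+push dir),lat,z [ 9.82 -1.76 -4.71] s [173.38 421.29] open 25.14 grip 30.000852942466736
```

Right float is about 4 mm (7.9 mm total, less buffer give and pad compliance), so it is sound. I ease the load a little while keeping it on the outer stop, then release.

Request:
{"api": "apply_moves", "payload": {
  "deltas": [
    {"fingers": 20, "delta_pos": [0.4, 0, 0], "angular": [0, 0, 0]},
    {"fingers": 20, "delta_pos": [0.8, 0, 0], "angular": [0, 0, 0]},
    {"fingers": 20, "delta_pos": [1, 0, 0], "angular": [0, 0, 0]},
    {"fingers": 20, "delta_pos": [1, 0, 0], "angular": [0, 0, 0]},
    {"fingers": 20, "delta_pos": [1, 0, 0], "angular": [0, 0, 0]}
  ]
}}

```text
clock: 26.4
tool_pos: [0.4485, -0.081, 0.0506]
orientation: [-180.0, -0.0, -77.8]
force: [-0.1, -6.3, -1.6]
opening: 0.0252
gripper_force: 30.0
```

```bash
python3 -c "
from h import *
st(-77.8)"
```

```text
clk 26.4 pos [ 0.44853 -0.08099  0.05058] yaw -77.75 F axial(+push dir),lat,z [ 6.15 -1.48 -1.61] s [173.95 421.29] open 25.21 grip 30.000645518302917
```

Request:
{"api": "apply_moves", "payload": {
  "deltas": [
    {"fingers": 60, "delta_pos": [0, 0, 0], "angular": [0, 0, 0]},
    {"fingers": 60, "delta_pos": [0, 0, 0], "angular": [0, 0, 0]},
    {"fingers": 60, "delta_pos": [0, 0, 0], "angular": [0, 0, 0]},
    {"fingers": 60, "delta_pos": [0, 0, 0], "angular": [0, 0, 0]},
    {"fingers": 60, "delta_pos": [0, 0, -25], "angular": [0, 0, 0]},
    {"fingers": 60, "delta_pos": [0, 0, -60], "angular": [0, 0, 0]},
    {"fingers": 60, "delta_pos": [0, 0, -100], "angular": [0, 0, 0]},
    {"fingers": 60, "delta_pos": [0, 0, -105], "angular": [0, 0, 0]},
    {"fingers": 60, "delta_pos": [0, 0, -105], "angular": [0, 0, 0]},
    {"fingers": 60, "delta_pos": [0, 0, -105], "angular": [0, 0, 0]}
  ]
}}

```text
clock: 27.4
tool_pos: [0.4482, -0.0805, 0.1549]
orientation: [-180.0, 0.0, -77.8]
force: [-0.5, -1.1, -0.1]
opening: 0.0601
gripper_force: 0.0
```

```bash
python3 - <<'E'
from h import *
st(-77.8); T=tool(); im=ctrl.snapshot('wrist')[:,:,::-1]; cv2.imwrite('pics/w10.png',im)
def ends(n,box,T):
    pass
t=ctrl.snapshot('top')[:,:,::-1]; t0=cv2.imread('pics/top0.png'); cv2.imwrite('pics/top1.png',t)
f=lambda a:cv2.resize(a[200:275,150:385],None,fx=3.4,fy=3.4,interpolation=cv2.INTER_CUBIC)
cv2.imwrite('pics/fin.png',np.vstack([f(t0),f(t)]))
K=knob(im,T,(220,150,300,222))
for c,a,P in dot(im,T): print(c,a,np.hypot(*(P-K)))
E
```

```text
clk 27.4 pos [ 0.4482  -0.08048  0.15487] yaw -77.76 F axial(+push dir),lat,z [ 0.92 -0.74 -0.13] s [173.38 421.07] open 60.1 grip 0.0
[ 23  29  29  36 913] [257.22891566 196.92880613]
knob axis pts mean [ 0.4482 -0.081 ] ends [ 0.4515 -0.0952] [ 0.4448 -0.0664] front/back edge [ 0.4517 -0.0982  0.07  ] [ 0.4439 -0.0622  0.07  ]
[257.2247191   67.86516854] 89 0.10973157988783463
```

View pics/w10.png

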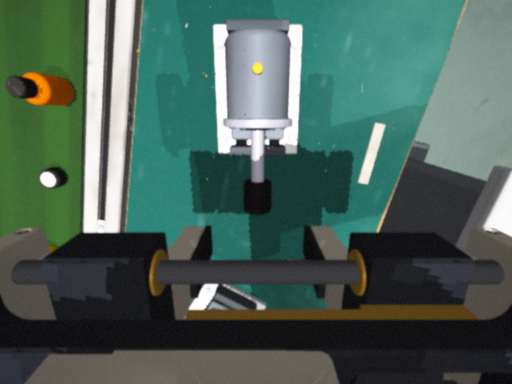

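The right knob is free at about (257,197) and stands about 1.7 mm further out than at the start. I do one numerical check of the left knob from the earlier picture, then hand in.

```bash
python3 - <<'E'
from h import *
T=np.eye(4); T[:3,:3]=R.from_euler('xyz',[-179.8,.3,-109.6],degrees=True).as_matrix(); T[:3,3]=[.49458,.22097,.16546]
im=cv2.imread('pics/w6.png'); K=knob(im,T,(235,155,290,222))
ok=False
for c,a,P in dot(im,T):
    d=np.hypot(*(P-K)); print(d)
    if .094<d<.102: ok=True
if ok: print(ctrl.close_job())
E
```

```text
[ 11  18  27  34 783] [259.34738186 190.34993614]
knob axis pts mean [0.4914 0.2179] ends [0.4871 0.2045] [0.496  0.2314] front/back edge [0.4856 0.2018 0.07  ] [0.4975 0.2355 0.07  ]
0.09825654985327292
0.14645145305858154
0.20465953264964473
the job is handed in; nothing more can be done
None
```

I checked both spindles and handed in the job. The left is worn (about 10 mm float) and was left pushed fully in; the right is sound (about 4 mm) and was left pulled fully out. Stop loads read at most about 11 N, the gripper is clear of both knobs, and nothing else on the bench was touched.

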